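Lock the phone rest with its quick-release pin

ROBOT

A 7-joint arm with a two-finger parallel gripper is mounted at the origin on the work surface. World frame = base frame: x ahead of the robot, y to its left, z up, the work surface at z = 0. Lengths are in m, angles in rad, forces in N, time in s.
With the tool pointing down it reaches from about 0.35 to 0.775 m from the base axis. Payload 3.1 kg.
Tool frame: the origin (TCP) lies at the very end of the fingers, on their centre line; the grasp point (between the pads) lies 19 mm behind it (robot.tcp_to_grasp is the distance from the TCP to the grasp point, in m); z points along the fingers, y is the line along which they close (so a half turn about z gives the same grasp; the last joint's range is limited). The gripper opens to 85 mm and grips with 20 to 120 N. Pads are 22 mm wide; open, the fingers measure 114 mm over their backs; the gripper's body (76 mm by 85 mm) begins 54 mm behind the grasp point. The pads swing forward as they close: fully open they stand 13 mm farther back than shut.
Start: joints at [1.222, 0.311, 0.014, 1.512, -0.004, 1.319, -0.027], TCP at [0.166, -0.524, 0.231] pointing down, gripper open.
Joint ranges: [-2.7, 2.7], [-0.3, 1.91], [-1.27, 1.3], [0.12, 2.57], [-1.44, 4.58], [0.2, 2.03], [-3.05, 3.05]. Speed limits (rad/s): [2.79, 2.79, 3.14, 3.14, 3.14, 3.14, 3.14].

INTERFACE

Orientations are given as [roll, pitch, yaw] about the fixed x, y, z axes, in that order (R = Rz(yaw) Ry(pitch) Rx(roll)).
In Python, from bench import robot gives the robot as it stands.
- The arm moves only by the tool shift_gripper, called as name(argument=value, ...), one argument or row to a line, values as JSON. Schema: {"type":"object","properties":{"ticks":{"type":"object","properties":{"motion":{"type":"array","items":{"type":"array","items":{"type":"number"},"minItems":7,"maxItems":7},"minItems":1,"maxItems":10}},"additionalProperties":false,"required":["motion"]},"only":{"type":"string"},"quiet":{"type":"boolean"},"lines":{"type":"string"}},"required":["ticks"],"additionalProperties":false}. ticks is an object whose key "motion" holds a list of rows, 1 to 10 of them, each of 7 numbers: the opening from 0.0 (shut) to 1.0 (fully open), then dx, dy, dz in m, then a rotation vector rx, ry, rz in rad; each row is the pose to reach, as a shift and turn from the pose commanded when the call began, along the tool's axes at that moment; what a row does not reach only later rows make up. A row lasts 1/8 s, in which the tool goes at most 0.0625 m and 0.188 rad, less where a joint would pass 70% of its speed; a pose out of reach is approached as far as the arm can. The fingers move at their own pace and stop on an object; the grip force is fixed at half the most. Time passes only in rows, so rows that do not move let the fingers close. The tool returns the time, the measured TCP pose, the force, the opening and the grip force at its end. only (a regular expression) keeps the lines of the reply that match it, lines (a string "A,B") keeps lines A to B, and quiet returns only ok. Input that does not fit is refused with a message, and nothing moves.
- robot.state(): the state, without advancing time (a new reading comes with each control period).
- robot.camera(name): name is "scene" or "top"; returns the picture (480x640x3 uint8, blue, green, red); there is no depth.
- robot.camera_params(name): a dict with "fx", "fy", "cx", "cy" (pixels), "R" (3x3) and "t" (3): a world point X has camera coordinates R X + t. Camera axes: x right, y down, z forward; pixel columns grow to the right and rows downward; lengths in m; the calibration is good to about 2 mm. A picture is of the moment at which its call begins. camera_params takes no time and is no camera call.
- robot.sign_off(): hands the job in; it is judged then, once.
The state is a dict: "time_s": time; "joint_positions": joint angles; "qvel": joint speeds; "joint_efforts": joint torques, N m; "tcp_pos": TCP position; "tcp_rot": TCP orientation; "ft_force": force on the tool from outside, world axes, zero at the start; "moment": the same for the moment, N m; "grip_width": opening from 0.0 (shut) to 1.0 (fully open); "grip_force": force on a finger pad.
Only numpy, scipy, OpenCV 4.12 (cv2) and the standard library are available. Lean on these libraries where they do the work, as an engineer would, in place of code of your own. Each camera call takes 0.05 s, during which the arm holds its last target. There are 200 camera calls.

TASK

The sliding phone rest on the desk has been moved to a new place on its rail, where its hole lines up with a hole in the rail again, but its T-handled quick-release pin is still parked in the plain block at the other end. Pull the pin straight up out of the parking block against its detent and push it down through the hole in the phone rest's block until it is fully home, with its flange down on the block, then let go. Leave the mouse and the pen pot standing where they are.

Things in the scene. Friction and masses are not known exactly. Their poses are not given: they have to be found in the camera images.
- pin: Detent pin upright in the parking block, about 70 g. Origin: on its axis at the flange's underside; z up. Black T-bar 50 (y) x 16 (x) x 20 mm, its centre 36 above the origin, on a 12 mm stem; steel flange 40 dia., 6 thick; shaft 16 dia. reaching 48 mm below, nose tapered to 6. Spring balls hold it: about 15 N to pull, 5 to 10 N to push in. Lift 50 mm to free it. Its turn does not matter.
- rest_hole (a point): Centre of the vertical hole in the rest's grey block (60 x 60 x 30 mm), at its top face, 60 mm above the desk; z up, y along the rail. Hole 21 mm, mouth 33 mm, on through the rail; spring balls 18 mm down. Beyond it (+x) a shelf with a phone, under 90 mm high. The rest stays put. Like block with the pin: 240 mm along the rail; bare rail holes and round knob between them are not used.
- pen_pot: Bystander: dark round pen pot with pens, 68 mm dia., up to about 135 mm high with the pens, standing on the desk beyond the rail's middle. Origin at the centre of its underside, z up.
- mouse: Bystander: grey computer mouse, 95 x 58 x 32 mm, on the desk between the rail and the robot. Origin at the centre of its underside, x along its length.

How it is judged:
On the way:
1. the pin is drawn up out of the parking block (z of pin in the frame of rest_hole above 0.04 m), for 0.1 s.
At the end, for the whole second after the job is handed in: The pin stands upright (within 11 degrees) in the phone rest's hole, its axis within 10 mm of the hole's, its flange down to within 6 mm of the block's top face, released and at rest (horizontal distance between pin and rest_hole below 0.01 m and z of pin in the frame of rest_hole below 0.006 m and angle between pin's own z axis and vertical below 0.2 rad and linear speed of pin below 0.02 m/s); the robot touches nothing.
It fails at once if the pen pot is pushed more than 30 mm or tipped (distance of pen_pot from where it was at the start of the episode above 0.03 m or angle between pen_pot's own z axis and vertical above 0.4 rad).
It fails at once if the mouse is pushed more than 30 mm (distance of mouse from where it was at the start of the episode above 0.03 m).
It also fails if it takes over 40 s, if anything falls off the work surface, if the arm or the gripper's body presses on something with over 40 N, if the wrist force passes 120 N, or if a joint passes its speed limit or range.

## Working session

There is one attempt and no reset: what is moved stays moved. The work goes in short steps, Python scripts to look and compute and a tool call to move; the robot and the scene stay as the last step left them, time stands still between calls to the robot, and variables do not carry over. Pictures are saved under pics/ and viewed, at most 10 in all, crops included, and the job is handed in when it is done.

```bash
mkdir -p pics
```

Run:
```python
from bench import robot
import cv2
for n in("scene","top"):
    cv2.imwrite(f"pics/{n}0.png",robot.camera(n)); p=robot.camera_params(n); print(n,p)
s=robot.state();print(s["tcp_pos"],s["tcp_rot"],s["grip_width"],s["time_s"])
```

```text
scene {'fx': 551.0768826258364, 'fy': 551.0768826258364, 'cx': 312.4290747884606, 'cy': 240.94337001925882, 'R': array([[-0.61882615,  0.78524966, -0.0209088 ],
       [ 0.51076418,  0.38200655, -0.7701889 ],
       [-0.59680327, -0.4872925 , -0.63747304]]), 't': array([ 0.3364386 , -0.25962939,  1.07477383])}
top {'fx': 472.3606513515622, 'fy': 472.3606513515622, 'cx': 314.3740762677635, 'cy': 241.09810302806585, 'R': array([[ 8.07444196e-03, -9.99967265e-01, -5.21782805e-04],
       [-9.96655087e-01, -8.00525917e-03, -8.13299045e-02],
       [ 8.13230652e-02,  1.17673108e-03, -9.96687100e-01]]), 't': array([0.02240792, 0.60070055, 0.67034448])}
[ 0.16590176 -0.52367848  0.23030719] [-3.13940610e+00  8.99679170e-05  3.06858276e-01] 0.9986288412986436 0.1
```

View pics/scene0.png

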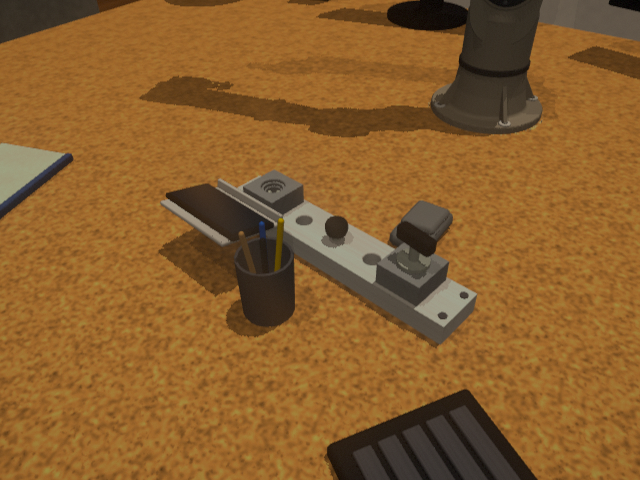

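View pics/top0.png

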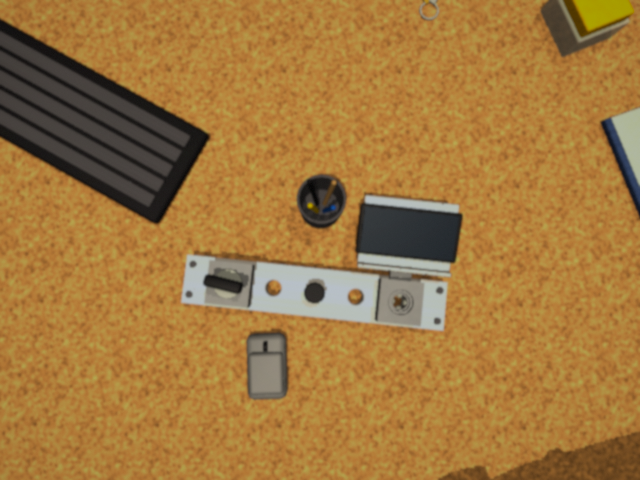

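The pin's T-bar is at about (223,284) in the top view and (417,238) in the scene view. The rest hole is at (401,302) top and (273,186) scene. I'll zoom in on both for accurate pixels.

Run:
```python
import cv2,numpy as np
t=cv2.imread("pics/top0.png");s=cv2.imread("pics/scene0.png")
c=lambda im,x,y:cv2.resize(im[y:y+60,x:x+80],(400,300),interpolation=cv2.INTER_CUBIC)
o=np.vstack([np.hstack([c(t,190,255),c(t,360,270)]),np.hstack([c(s,375,215),c(s,235,160)])])
cv2.imwrite("pics/crop.png",cv2.convertScaleAbs(o,alpha=1.6))
```

```text
(no output)
```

View pics/crop.png

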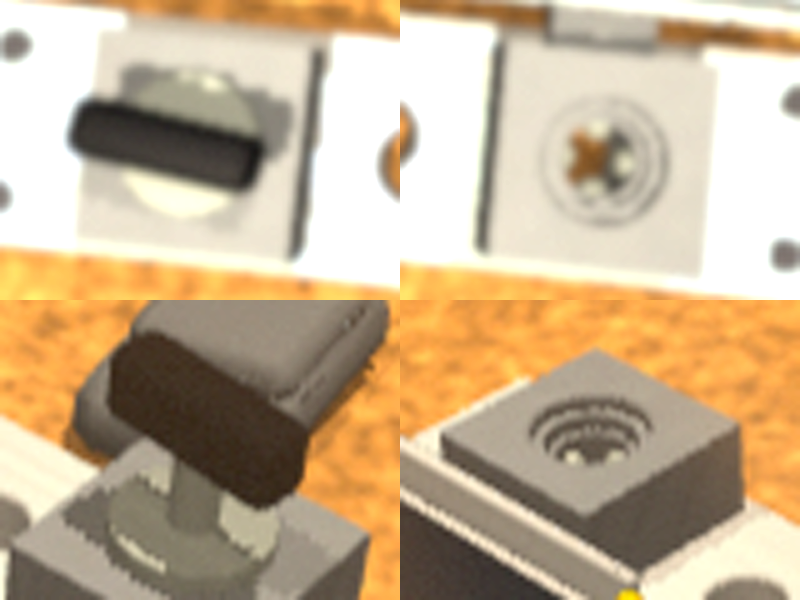

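Create h.py:
```python
import numpy as np
from bench import robot
def ray(cam,u,v,z):
    p=robot.camera_params(cam);R=np.array(p["R"]);t=np.array(p["t"])
    d=R.T@[(u-p["cx"])/p["fx"],(v-p["cy"])/p["fy"],1];c=-R.T@t
    return c+d*(z-c[2])/d[2]
```

Run:
```python
from h import *
np.set_printoptions(precision=4,suppress=True)
for n,a in dict(hole_t=("top",401.2,302,.06),hole_s=("scene",273.4,185.6,.06),fl_t=("top",228.2,283.4,.066),fl_s=("scene",413.6,261,.066),
 bar_t=("top",223.4,284,.104),barL=("top",205.6,279.4,.106),barR=("top",241.4,289,.106),bar_s=("scene",417,239,.096),
 railL=("top",187,256,.03),railR=("top",447,277.5,.03),pot=("top",322,200,.1),mouse=("top",267,365,.02)).items(): print(n,ray(*a))
```

```text
hole_t [ 0.5142 -0.0934  0.06  ]
hole_s [ 0.5147 -0.091   0.06  ]
fl_t [0.5379 0.145  0.066 ]
fl_s [0.5417 0.1491 0.066 ]
bar_t [0.5374 0.1443 0.104 ]
barL [0.5432 0.167  0.106 ]
barR [0.5312 0.1206 0.106 ]
bar_s [0.5381 0.148  0.096 ]
railL [0.5768 0.2125 0.03  ]
railR [ 0.5486 -0.1655  0.03  ]
pot [0.6488 0.0175 0.1   ]
mouse [0.4201 0.0945 0.02  ]
```

Both cameras agree to a few mm: the pin is at about (0.5385, 0.146) and the hole at (0.5143, -0.092). The target yaw is about 1.318, so the closing direction is across the bar. Next I move over the pin, staying high.

shift_gripper(
  ticks={"motion":[[0.7, 0.056, -0.053, 0.01, 0, 0, -0.1], [0.7, 0.112, -0.105, 0.02, 0, 0, -0.2], [0.7, 0.15, -0.145, 0.03, 0, 0, -0.3], [0.7, 0.19, -0.185, 0.03, 0, 0, -0.4], [0.7, 0.23, -0.225, 0.03, 0, 0, -0.5], [0.7, 0.27, -0.265, 0.03, 0, 0, -0.6], [0.7, 0.31, -0.305, 0.03, 0, 0, -0.7], [0.7, 0.35, -0.345, 0.03, 0, 0, -0.8], [0.7, 0.39, -0.385, 0.03, 0, 0, -0.9], [0.7, 0.43, -0.41, 0.03, 0, 0, -1.011]]},
)

```text
time_s: 1.35
tcp_pos: [0.4522, -0.0011, 0.2012]
tcp_rot: [-3.141, 0.0, 1.324]
ft_force: [1.2, -1.1, 1.0]
grip_width: 0.695
grip_force: 0.0
```

Create to.py:
```python
# print shift in current tool axes to a tool-down target: x y z yaw
import sys; from h import *
from scipy.spatial.transform import Rotation as Ro
s=robot.state(); x=np.array(list(map(float,sys.argv[1:4])));R=Ro.from_euler("xyz",s["tcp_rot"])
T=Ro.from_euler("xyz",[np.pi,0,float(sys.argv[4])])
print(s["time_s"],"d",np.round(R.inv().apply(x-s["tcp_pos"]),4),"rot",np.round((R.inv()*T).as_rotvec(),4),"F",np.round(s["ft_force"],1),"w",s["grip_width"],"gf",s["grip_force"])
```

```bash
python3 to.py 0.5385 0.146 0.16 1.318
```

```text
1.35 d [0.1637 0.0477 0.0412] rot [-0.0002  0.0003  0.0057] F [ 1.2 -1.1  1. ] w 0.6953144532778945 gf 0.0
```

shift_gripper(
  ticks={"motion":[[0.7, 0.055, 0.016, 0, 0, 0, 0], [0.7, 0.11, 0.032, 0, 0, 0, 0], [0.7, 0.164, 0.048, 0.02, 0, 0, 0.006], [0.7, 0.164, 0.048, 0.041, 0, 0, 0.006], [0.7, 0.164, 0.048, 0.041, 0, 0, 0.006]]},
)

```text
time_s: 1.98
tcp_pos: [0.5379, 0.1428, 0.1578]
tcp_rot: [-3.136, 0.003, 1.313]
ft_force: [0.2, -0.4, 0.9]
grip_width: 0.701
grip_force: 0.0
```

```bash
python3 to.py 0.5385 0.146 0.077 1.318
```

Run:
```python
from h import *
import cv2
t=robot.camera("top")[215:335,145:305];s=robot.camera("scene")[130:250+60,330:490+80]
cv2.imwrite("pics/a.png",cv2.convertScaleAbs(np.hstack([cv2.resize(t,(400,300)),cv2.resize(s,(400,300))]),alpha=1.6))
```

```text
1.975 d [0.0035 0.0002 0.0807] rot [-0.0052  0.003  -0.0049] F [ 0.2 -0.4  0.9] w 0.7007336991858941 gf 0.0
```

View pics/a.png

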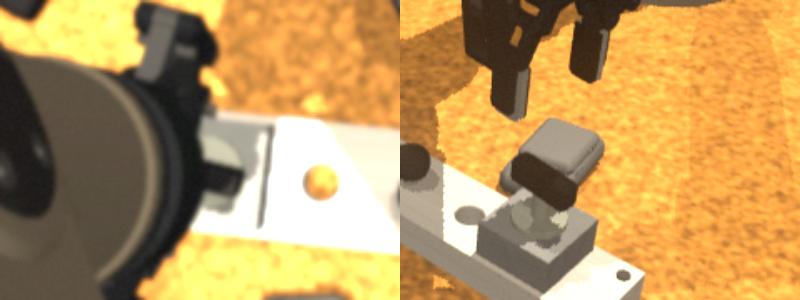

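The fingers straddle the bar with the pads parallel to it, so I descend and close.

shift_gripper(
  ticks={"motion":[[0.7, 0.002, 0, 0.03, 0, 0, 0], [0.7, 0.002, 0, 0.055, 0, 0, 0], [0.7, 0.002, 0, 0.08, 0, 0, 0], [0.7, 0.002, 0, 0.08, 0, 0, 0], [0.7, 0.002, 0, 0.08, 0, 0, 0]]},
)

```text
time_s: 2.7
tcp_pos: [0.5415, 0.1449, 0.0821]
tcp_rot: [3.139, -0.001, 1.311]
ft_force: [0.6, 0.5, 0.6]
grip_width: 0.7
grip_force: 0.0
```

```bash
python3 to.py 0.5385 0.146 0.077 1.318
```

```text
2.7 d [ 0.0003 -0.0032  0.0051] rot [ 0.0027 -0.0012 -0.0074] F [0.6 0.5 0.6] w 0.7004266027754938 gf 0.0
```

shift_gripper(
  ticks={"motion":[[0.0, 0, 0, 0, 0, 0, 0], [0.0, 0, 0, 0, 0, 0, 0], [0.0, 0, 0, 0, 0, 0, 0], [0.0, 0, 0, 0, 0, 0, 0], [0.0, 0, 0, 0, 0, 0, 0], [0.0, 0, 0, 0, 0, 0, 0]]},
)

```text
time_s: 3.45
tcp_pos: [0.5403, 0.1454, 0.0809]
tcp_rot: [3.141, -0.0, 1.312]
ft_force: [-1.4, 0.3, 5.6]
grip_width: 0.174
grip_force: 60.9
```

```bash
python3 to.py 0.5385 0.146 0.077 1.318
```

```text
3.45 d [ 0.0001 -0.0019  0.0039] rot [ 0.0004 -0.0003 -0.0059] F [-1.4  0.3  5.6] w 0.17368064704910097 gf 60.87932467460632
```

Gripped at 60 N, with a width that fits the bar. Pull straight up.

shift_gripper(
  ticks={"motion":[[0.0, 0, 0, -0.015, 0, 0, 0], [0.0, 0, 0, -0.03, 0, 0, 0], [0.0, 0, 0, -0.045, 0, 0, 0], [0.0, 0, 0, -0.06, 0, 0, 0], [0.0, 0, 0, -0.075, 0, 0, 0], [0.0, 0, 0, -0.085, 0, 0, 0], [0.0, 0, 0, -0.085, 0, 0, 0], [0.0, 0, 0, -0.085, 0, 0, 0]]},
)

```text
time_s: 4.45
tcp_pos: [0.5398, 0.1449, 0.1647]
tcp_rot: [-3.141, 0.001, 1.312]
ft_force: [-0.4, 0.6, -0.4]
grip_width: 0.174
grip_force: 62.8
```

```bash
python3 to.py 0.5155 -0.092 0.165 1.318
```

Run:
```python
from h import *
import cv2
t=robot.camera("top")[215:335,145:305];s=robot.camera("scene")[130:310,330:570]
cv2.imwrite("pics/b.png",cv2.convertScaleAbs(np.hstack([cv2.resize(t,(400,300)),cv2.resize(s,(400,300))]),alpha=1.6))
```

```text
4.45 d [-2.352e-01  3.720e-02 -2.000e-04] rot [-0.001   0.0008 -0.0061] F [-0.4  0.6 -0.4] w 0.17375191776337448 gf 62.80328392982483
```

View pics/b.png

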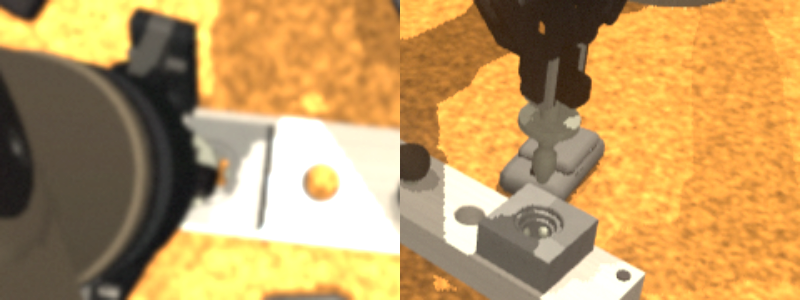

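The pin is fully out and hanging upright, and the parking hole shows at scene (414,265). Comparing the two holes in the same view gives the exact offset between them.

Run:
```python
from h import *
import cv2
np.set_printoptions(precision=4,suppress=True)
s=robot.camera("scene")
c=lambda x,y:cv2.resize(s[y:y+60,x:x+80],(400,300),interpolation=cv2.INTER_CUBIC)
cv2.imwrite("pics/c.png",cv2.convertScaleAbs(np.hstack([c(375,235),c(235,160)]),alpha=1.6))
```

```text
(no output)
```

View pics/c.png

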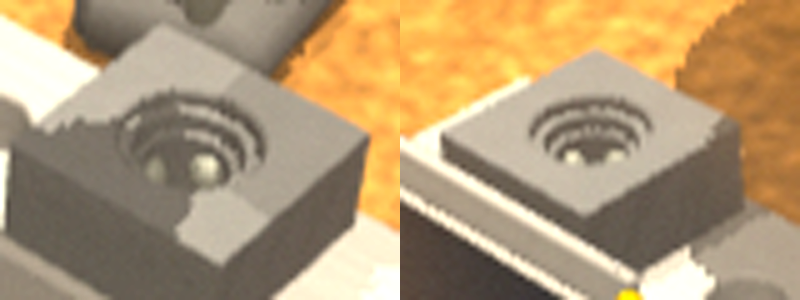

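Run:
```python
from h import *
np.set_printoptions(precision=4,suppress=True)
L=[(165,25),(370,138),(222,268),(12,148)];Rr=[(197,50),(340,123),(186,215),(42,138)]
for c,ox,oy,h in((L,375,235,(193,145)),(Rr,235,160,(191.5,130))):
    P=np.array([ray("scene",ox+u/5,oy+v/5,.06) for u,v in c]); print(P.mean(0),ray("scene",ox+h[0]/5,oy+h[1]/5,.06)); print(P-P.mean(0))
```

```text
[0.5393 0.1479 0.06  ] [0.5401 0.1488 0.06  ]
[[-0.0333 -0.0268  0.    ]
 [-0.026   0.0324 -0.    ]
 [ 0.0324  0.0266  0.    ]
 [ 0.0269 -0.0322  0.    ]]
[ 0.5155 -0.0905  0.06  ] [ 0.5156 -0.0904  0.06  ]
[[-0.0323 -0.0263 -0.    ]
 [-0.0274  0.0314 -0.    ]
 [ 0.0317  0.0259  0.    ]
 [ 0.028  -0.0311 -0.    ]]
```

```bash
python3 to.py 0.5163 -0.0934 0.165 1.312
```

```text
4.6 d [-0.2363  0.0383 -0.0003] rot [-0.0014  0.0008 -0.0001] F [-0.1  0.5 -0.2] w 0.17568211957874363 gf 62.80319094657898
```

shift_gripper(
  ticks={"motion":[[0.0, -0.02, 0.003, -0.02, 0, 0, 0], [0.0, -0.06, 0.009, -0.025, 0, 0, 0], [0.0, -0.1, 0.016, -0.025, 0, 0, 0], [0.0, -0.14, 0.022, -0.025, 0, 0, 0], [0.0, -0.18, 0.028, -0.025, 0, 0, 0], [0.0, -0.215, 0.034, -0.025, 0, 0, 0], [0.0, -0.236, 0.0375, -0.025, 0, 0, 0], [0.0, -0.236, 0.0375, -0.02, 0, 0, 0], [0.0, -0.236, 0.0375, -0.02, 0, 0, 0]]},
)

```text
time_s: 5.72
tcp_pos: [0.5156, -0.0908, 0.1845]
tcp_rot: [-3.14, -0.001, 1.314]
ft_force: [0.9, -0.1, -0.9]
grip_width: 0.178
grip_force: 62.8
```

```bash
python3 to.py 0.5163 -0.0934 0.081 1.312
```

```text
5.725 d [-0.0025  0.0016  0.1035] rot [-0.0019 -0.0013  0.0017] F [ 0.9 -0.1 -0.9] w 0.17781361524418157 gf 62.81317591667175
```

Run:
```python
from h import *
import cv2
t=robot.camera("top")[230:350,330:490];s=robot.camera("scene")[90:240,180:380]
cv2.imwrite("pics/d.png",cv2.convertScaleAbs(np.hstack([cv2.resize(t,(400,300)),cv2.resize(s,(400,300))]),alpha=1.6))
```

```text
(no output)
```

View pics/d.png

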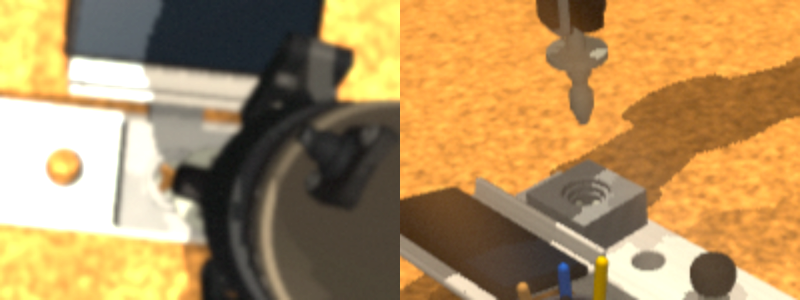

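The pin hangs upright over the hole, with its nose at scene (271.5,151). I'll check that against the hole.

Run:
```python
from h import *
print(ray("scene",271.5,150.5,.1155))
```

```bash
python3 to.py 0.5163 -0.0934 0.081 1.312
```

```text
[ 0.5129924  -0.09103193  0.1155    ]
5.825 d [-0.0029  0.001   0.1041] rot [-0.0006 -0.001   0.003 ] F [-0.3 -0.6 -0.8] w 0.17427987127434424 gf 62.81414866447449
```

shift_gripper(
  ticks={"motion":[[0.0, -0.001, 0.0005, 0.025, 0, 0, 0], [0.0, -0.0015, 0.0005, 0.045, 0, 0, 0], [0.0, -0.0015, 0.0005, 0.06, 0, 0, 0], [0.0, -0.0015, 0.0005, 0.07, 0, 0, 0], [0.0, -0.0015, 0.0005, 0.07, 0, 0, 0]]},
)

```text
time_s: 6.45
tcp_pos: [0.5158, -0.0938, 0.1148]
tcp_rot: [-3.14, -0.0, 1.313]
ft_force: [0.6, 0.0, -0.4]
grip_width: 0.174
grip_force: 62.9
```

```bash
python3 to.py 0.5163 -0.0934 0.081 1.312
```

```text
6.45 d [0.0005 0.0004 0.0338] rot [-0.0012 -0.0001  0.0005] F [ 0.6  0.  -0.4] w 0.17393880232762624 gf 62.85552263259888
```

No contact force; the nose is inside the mouth. Push it home.

shift_gripper(
  ticks={"motion":[[0.0, 0, 0, 0.01, 0, 0, 0], [0.0, 0, 0, 0.018, 0, 0, 0], [0.0, 0, 0, 0.026, 0, 0, 0], [0.0, 0, 0, 0.032, 0, 0, 0], [0.0, 0, 0, 0.036, 0, 0, 0], [0.0, 0, 0, 0.036, 0, 0, 0]]},
)

```text
time_s: 7.2
tcp_pos: [0.5158, -0.0939, 0.0808]
tcp_rot: [-3.141, 0.001, 1.312]
ft_force: [-5.5, 1.4, 15.1]
grip_width: 0.175
grip_force: 64.8
```

```bash
python3 to.py 0.5163 -0.0934 0.081 1.312
```

```text
7.2 d [ 0.0006  0.0004 -0.0002] rot [-0.0007  0.001   0.0002] F [-5.5  1.4 15.1] w 0.17514047055725218 gf 64.810631275177
```

shift_gripper(
  ticks={"motion":[[0.0, 0, 0, 0.002, 0, 0, 0], [0.0, 0, 0, 0.003, 0, 0, 0], [0.0, 0, 0, 0.003, 0, 0, 0]]},
)

```text
time_s: 7.58
tcp_pos: [0.5158, -0.094, 0.0807]
tcp_rot: [-3.141, 0.003, 1.312]
ft_force: [-12.1, 1.2, 31.2]
grip_width: 0.172
grip_force: 67.4
```

shift_gripper(
  ticks={"motion":[[0.35, 0, 0, 0, 0, 0, 0], [0.42, 0, 0, -0.003, 0, 0, 0], [0.42, 0, 0, -0.003, 0, 0, 0], [0.42, 0, 0, -0.003, 0, 0, 0]]},
)

```text
time_s: 8.07
tcp_pos: [0.5158, -0.0942, 0.0787]
tcp_rot: [-3.141, -0.0, 1.312]
ft_force: [0.2, 0.5, 0.7]
grip_width: 0.42
grip_force: 0.0
```

```bash
python3 to.py 0.5163 -0.0934 0.081 1.312
```

```text
8.075 d [ 0.0009  0.0003 -0.0023] rot [-0.0011 -0.     -0.0002] F [0.2 0.5 0.7] w 0.41973245426842565 gf 0.0
```

The pin bottomed out: 31 N with no further travel. It is now released, so I retreat upward.

shift_gripper(
  ticks={"motion":[[0.42, 0, 0, -0.02, 0, 0, 0], [0.42, 0, 0, -0.05, 0, 0, 0], [0.42, 0, 0, -0.09, 0, 0, 0], [0.42, -0.05, 0, -0.12, 0, 0, 0], [0.42, -0.1, 0, -0.14, 0, 0, 0], [0.42, -0.15, 0, -0.14, 0, 0, 0], [0.42, -0.2, 0, -0.14, 0, 0, 0], [0.42, -0.2, 0, -0.14, 0, 0, 0]]},
)

```text
time_s: 9.07
tcp_pos: [0.4619, -0.2939, 0.2182]
tcp_rot: [-3.14, 0.003, 1.301]
ft_force: [-0.1, 0.3, 0.2]
grip_width: 0.417
grip_force: 0.0
```

Run:
```python
from h import *
import cv2
t=robot.camera("top")[230:350,330:490];s=robot.camera("scene")[130:280,180:380]
cv2.imwrite("pics/e.png",cv2.convertScaleAbs(np.hstack([cv2.resize(t,(400,300)),cv2.resize(s,(400,300))]),alpha=1.6))
```

```text
(no output)
```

View pics/e.png

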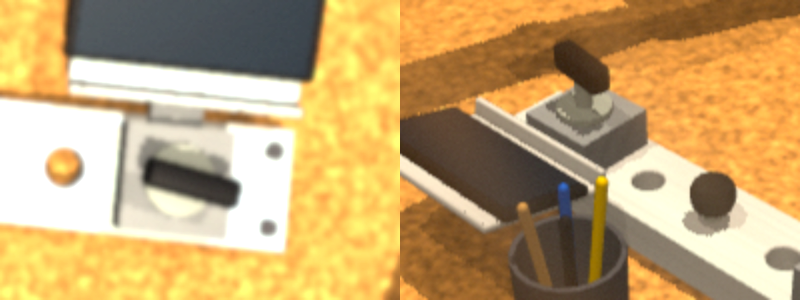

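The pin stands upright in the rest's block with its flange flat on the top face. The arm is clear and the pen pot hasn't moved.

```bash
python3 -c "
from bench import robot
print(robot.sign_off())"
```

```text
the job is handed in; nothing more can be done
None
```

The pin is out of the parking block and fully home in the phone rest's hole, flange down and released; the arm is clear, the pen pot and mouse were not touched as far as I could see, and I handed the job in at about 9 s (no verdict was returned).

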